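Swap the open tilt-out bin at the mask maker's bench

TASK

The eyes are done and the dowels in the wide bin are needed next. First push the tilt-out bin that was left hanging open back until it clicks shut, then tip the wide bin all the way forward to its stop and leave it open. Leave the third bin shut.

Things in the scene. Friction and masses are not known exactly. Their poses are not given: they have to be found in the camera images.
- left_open_bin_top (a point): mid top edge of the front panel of the narrow bin left hanging open (0.5 to 0.7 rad; holds glass eyes; panel 120 x 6 mm plywood, grey frame 122 wide). Site x points into the frame, y along the edge, z up the panel: z is off vertical by the tipping angle. Pivot line: along y, 188 mm down z and 5 mm along +x, 12 mm above the table. Panel front face 3 mm before the point, card frame 6 mm.
- left_open_bin_tilt (a joint): its tipping angle: 0 shut (panel upright, top edge 200 mm above the table), 0.7 rad fully forward, at the stop. Stays where it is left with 1 N of friction at the top edge. A ball catch resists from 0.17 rad to 0.08 rad, then snaps it home: push 3 to 6 N at the top edge. The other two bins work the same way.
- wide_bin_top (a point): same point and axes on the widest bin (panel 180 mm wide, frame 182; holds wooden dowels; starts shut; pivot and travel as the open bin). Each frame's flat roof is 160 mm above the table and 125 mm deep, so a shut panel stands 40 mm proud of it: a finger can go down behind it and push it forward, 4 to 7 N at first, then 1 to 2 N.
- other_bin_top (a point): same point and axes on the other narrow bin, of the same size as the open one, which starts shut and stays shut. The three frames are fixed side by side in any order, fronts towards the robot within 8 degrees, 20 mm or more apart. Things standing in front of them are under 35 mm high.
There are look-alikes about, which are no part of the job. What is shaped like the part that bears left_open_bin_top but purple is not meant.

How it is judged:
On the way, in this order (a step that is already met when the one before it is completed fails the run):
1. the bin that was left open is pushed back past its click (under 0.05 rad) with the wide bin still shut (angle between each of left_open_bin_top, wide_bin_top's own z axis and vertical below 0.05 rad), for 0.2 s.
2. the wide bin is tipped forward (over 0.52 rad) (angle between wide_bin_top's own z axis and vertical above 0.52 rad), for 0.2 s.
At the end, for the whole second after the job is handed in: The bin that was left open is clicked shut (within 0.05 rad), the wide bin is left tipped forward by more than 0.52 rad, and the other narrow bin is shut (within 0.05 rad) (angle between each of left_open_bin_top, other_bin_top's own z axis and vertical below 0.05 rad and angle between wide_bin_top's own z axis and vertical above 0.52 rad); the robot touches nothing.
It fails at once if the other narrow bin is tipped by more than 0.15 rad (angle between other_bin_top's own z axis and vertical above 0.15 rad).
It also fails if it takes over 43 s, if anything falls off the work surface, if the arm or the gripper's body presses on something with over 40 N, if the wrist force passes 120 N, or if a joint passes its speed limit or range.

ROBOT

A 6-joint arm with a two-finger parallel gripper is mounted at the origin on the work surface. World frame = base frame: x ahead of the robot, y to its left, z up, the work surface at z = 0. Lengths are in m, angles in rad, forces in N, time in s.
With the tool pointing down it reaches from about 0.4 to 0.825 m from the base axis. Payload 7 kg.
Tool frame: the origin (TCP) lies at the very end of the fingers, on their centre line; the grasp point (between the pads) lies 19 mm behind it; z points along the fingers, y is the line along which they close (so a half turn about z gives the same grasp; the last joint's range is limited). The gripper opens to 85 mm and grips with 20 to 120 N. Pads are 22 mm wide; open, the fingers measure 114 mm over their backs; the gripper's body (76 mm by 85 mm) begins 54 mm behind the grasp point. The pads swing forward as they close: fully open they stand 13 mm farther back than shut.
Start: joints at [0.288, 0.359, 0.012, 0, -1.224, -0.288], TCP at [0.675, -0, 0.231] pointing down, gripper open.
Joint ranges: [-3.07, 3.07], [-1.43, 2.12], [-1.02, 1.25], [-3.03, 1.67], [-3.05, -0], [-3.03, 3.03]. Speed limits (rad/s): [2.39, 2.39, 3.01, 3.14, 3.14, 3.14].

INTERFACE

Orientations are given as a 3x3 rotation matrix whose columns are the frame's x, y, z axes.
In Python, from rig import observe, capture, camera_model, close_job gives the robot as it stands. The module is installed in compiled form; this text tells all that it offers.
- The arm moves only by the tool arm_command, never from a script. Its arguments are lists of equal length, an entry for each row: "turn": the turn, a rotation vector about the tool's x, y, z in units of 0.08 rad (1.0 is 0.08 rad), a list of three; "offset": the shift along the tool's x, y, z in units of 30 mm (1.0 is 30 mm), a list of three; "fingers": the opening, from 0 (shut) to 1 (fully open). A call has 1 to 12 rows; each row shifts and turns the commanded pose from where the row before left it, along the tool's axes as they then stand; what a row does not reach is not made up. A row lasts 1/12 s, in which the tool goes at most 41.7 mm and 7.16 degrees, less where a joint would pass 70% of its speed; a pose out of reach is approached as far as the arm can. A call with a number of a shift or a turn outside -1 to 1 is refused whole. A call with a gripper value outside its range is refused whole. The fingers move at their own pace and stop on an object; "force" is the grip in N (left out, the last holds). Time passes only in rows, so rows that do not move let the fingers close. It gives the time, the measured TCP pose, the force, the opening and the grip force at its end, in the units of the state.
- observe(): the state, without advancing time (a new reading comes with each control period).
- capture(name): name is "scene" or "side" or "wrist"; returns the picture (480x640x3 uint8, red, green, blue); there is no depth.
- camera_model(name): a dict with "mtx" (3x3 intrinsics, pixels), "pose" (4x4, takes a point from camera to world coordinates); the wrist camera has in their place "T_tool_cam" (4x4, takes a point from camera to tool coordinates, whose origin is the TCP and whose axes are the flange's). Camera axes: x right, y up, looking along -z (the intrinsics and any distortion apply to the point x, -y, -z); pixel columns grow to the right and rows downward; lengths in m; the calibration is good to about 2 mm. A picture is of the moment at which its call begins: read the wrist's pose just before it. camera_model takes no time and is no camera call.
- close_job(): hands the job in; it is judged then, once.
The state is a dict: "t": time; "joints": joint angles; "qvel": joint speeds; "effort": joint torques, N m; "tool_pos": TCP position; "tcp_rot": TCP orientation; "wrist_force": force on the tool from outside, world axes, zero at the start; "ft_torque": the same for the moment, N m; "width": finger opening in m; "finger_force": force on a finger pad.
Only numpy, scipy, OpenCV 4.12 (cv2) and the standard library are available. Lean on these libraries where they do the work, as an engineer would, in place of code of your own. Each camera call takes 0.05 s, during which the arm holds its last target. There are 200 camera calls.

## Working session

There is one attempt and no reset: what is moved stays moved. The work goes in short steps, Python scripts to look and compute and a tool call to move; the robot and the scene stay as the last step left them, time stands still between calls to the robot, and variables do not carry over. Pictures are saved under pics/ and viewed, at most 10 in all, crops included, and the job is handed in when it is done.

Besides the shell and the picture viewer there is one more tool, called after ">>>" by a JSON object that holds its "name" and its "arguments", one argument or row to a line. arm_command: Moves the arm, as the interface text tells. Shifts and turns lie within -1 to 1; 1 stands for 30 mm of shift or 0.08 rad of turn. Its arguments: {"type":"object","properties":{"turn":{"type":"array"},"offset":{"type":"array"},"fingers":{"type":"array"},"force":{"type":"number"}},"required":["turn","offset","fingers"]}

```bash
mkdir -p pics
python3 - <<'E'
from rig import *
import cv2,numpy as np
np.set_printoptions(precision=4,suppress=True)
for n in ("scene","side","wrist"):
    im=capture(n); cv2.imwrite(f"pics/{n}0.png",im[:,:,::-1])
    print(n,camera_model(n))
s=observe();print(s)
E
```

```text
scene {'mtx': array([[543.0976,   0.    , 312.6756],
       [  0.    , 543.0976, 241.2007],
       [  0.    ,   0.    ,   1.    ]]), 'pose': array([[ 0.9973, -0.0666,  0.0309,  0.4529],
       [ 0.0733,  0.8785, -0.472 , -0.5245],
       [ 0.0043,  0.473 ,  0.8811,  1.1986],
       [ 0.    ,  0.    ,  0.    ,  1.    ]])}
side {'mtx': array([[572.4453,   0.    , 324.179 ],
       [  0.    , 572.4453, 235.1624],
       [  0.    ,   0.    ,   1.    ]]), 'pose': array([[ 0.8926,  0.3334, -0.3035,  0.0808],
       [-0.4507,  0.6775, -0.5812, -0.6179],
       [ 0.0118,  0.6556,  0.755 ,  1.0098],
       [ 0.    ,  0.    ,  0.    ,  1.    ]])}
wrist {'mtx': array([[389.0738,   0.    , 318.9582],
       [  0.    , 389.0738, 245.7096],
       [  0.    ,   0.    ,   1.    ]]), 'T_tool_cam': array([[ 0.0006,  0.9493,  0.3145,  0.0807],
       [ 1.    , -0.0006,  0.0001,  0.0003],
       [ 0.0003,  0.3145, -0.9493, -0.1423],
       [ 0.    ,  0.    ,  0.    ,  1.    ]])}
{'t': 0.15, 'joints': array([ 0.2881,  0.3592,  0.0113, -0.0003, -1.2241, -0.2881]), 'qvel': array([ 0.0006, -0.0015,  0.0023,  0.0011, -0.0003, -0.0016]), 'effort': array([ -0.0024, -58.3877,  29.365 ,   6.9406,  -0.0043,   0.    ]), 'tool_pos': array([0.6746, 0.    , 0.2306]), 'tcp_rot': array([[-0.    , -1.    , -0.0013],
       [-1.    ,  0.    , -0.0001],
       [ 0.0001,  0.0013, -1.    ]]), 'wrist_force': array([-0.9204, -0.4582,  0.5349]), 'ft_torque': array([-0.0426, -0.0108, -0.0058]), 'finger_force': 0.0, 'width': 0.08534697780100091}
```

View pics/scene0.png

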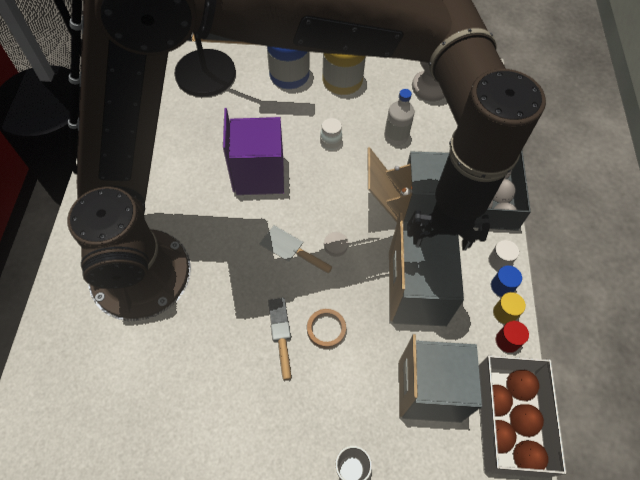

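View pics/side0.png

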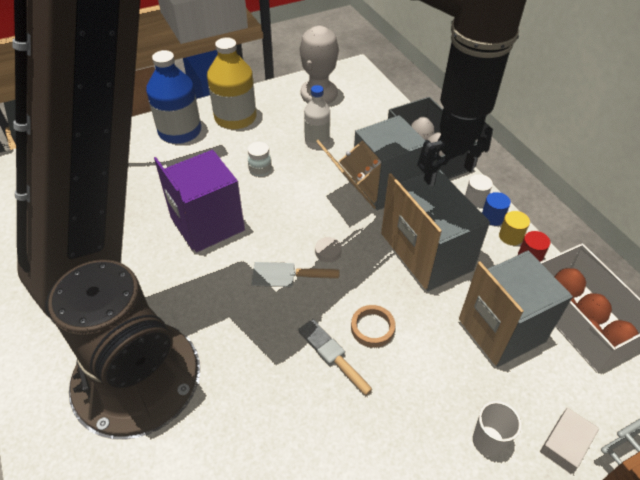

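The scene view shows the open bin at about (385,185), the wide bin in the middle at (425,270) and the other narrow bin at (440,375). The purple one at (255,155) is the look-alike. Next I enlarge both views to read corners.

Run:
```python
import cv2,numpy as np
a=cv2.imread("pics/scene0.png")[140:340,350:480]; b=cv2.imread("pics/side0.png")[120:320,310:500]
a=cv2.resize(a,None,fx=3,fy=3,interpolation=cv2.INTER_CUBIC)
b=cv2.resize(b,None,fx=2.1,fy=3,interpolation=cv2.INTER_CUBIC)
cv2.imwrite("pics/crop.png",np.hstack([a,b]));print(a.shape,b.shape)
```

```text
(600, 390, 3) (600, 399, 3)
```

View pics/crop.png

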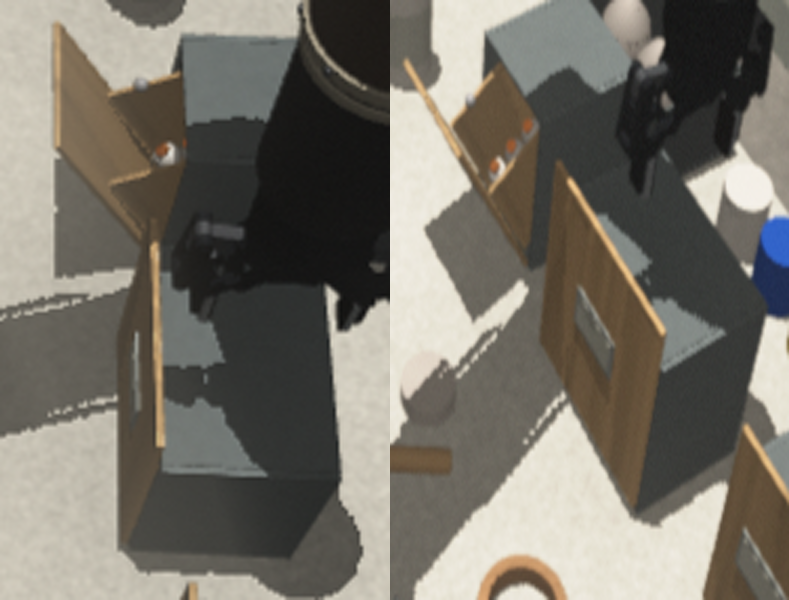

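View pics/wrist0.png

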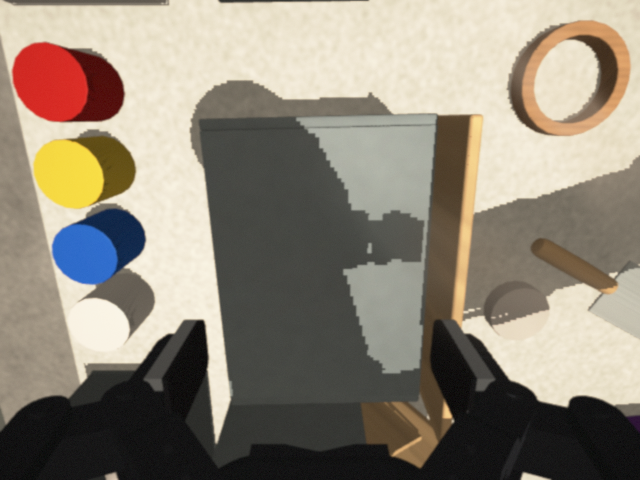

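The crops show the open panel's top edge from (368,148) to (369,189) in scene. The wide panel's top edge runs (401,214)–(403,288) in scene and (391,175)–(440,232) in side. The wrist view shows the wide bin's roof and its panel to the right (towards the robot).

```bash
cat > h.py <<'E'
import numpy as np
from rig import *
np.set_printoptions(precision=4,suppress=True)
def ray(n,u,v,s=None):
    m=camera_model(n);K=m["mtx"]
    T=m.get("pose")
    if T is None:
        B=np.eye(4);B[:3,:3]=s["tcp_rot"];B[:3,3]=s["tool_pos"];T=B@m["T_tool_cam"]
    d=np.array([(u-K[0,2])/K[0,0],-(v-K[1,2])/K[1,1],-1.])
    d=T[:3,:3]@d
    return T[:3,3],d/np.linalg.norm(d)
def plane(r,z): return r[0]+r[1]*(z-r[0][2])/r[1][2]
def tri(*rs):
    A=sum(np.eye(3)-np.outer(d,d) for o,d in rs);b=sum((np.eye(3)-np.outer(d,d))@o for o,d in rs)
    p=np.linalg.solve(A,b);return p,[np.linalg.norm(np.cross(p-o,d)) for o,d in rs]
E
python3 - <<'E'
from h import *
S=lambda u,v:ray("scene",350+u/3,140+v/3)
D=lambda u,v:ray("side",310+(u-390)/2.1,120+v/3)
s=observe();W=lambda u,v:ray("wrist",u,v,s)
print("wide L",tri(S(152,222),D(560,165)),"R",tri(S(160,445),D(662,335)), tri(S(160,445),D(662,335),W(478,116)))
print("open L",tri(S(56,25),D(407,61)),"R",tri(S(58,148),D(473,173)))
for a in ((55,25),(57,148)):
  for z in (.16,.17,.18): print(z,plane(S(*a),z))
print("roof open FL,BL?",plane(S(183,38),.16),"FR",plane(S(185,165),.16))
print("roof open side FL",plane(D(484,35),.16),"FR",plane(D(538,125),.16))
print("wide roof near FR",plane(S(160,470),.16),"BR",plane(S(338,477),.16),"wrist",plane(W(436,115),.16),plane(W(418,400),.16),plane(W(200,122),.16))
print("other",[plane(ray("scene",*p),.2) for p in((413,337),(416,402))],tri(ray("scene",413,337),ray("side",480,262)))
E
```

```text
wide L (array([0.6007, 0.0872, 0.2054]), [np.float64(0.0003186502693506389), np.float64(0.0003186502693506471)]) R (array([ 0.6064, -0.0821,  0.1991]), [np.float64(0.00019985614427397657), np.float64(0.00019985614427398834)]) (array([ 0.6067, -0.0814,  0.1981]), [np.float64(0.00024046990411477463), np.float64(0.00044795764128467344), np.float64(0.0003715155038141201)])
open L (array([0.53  , 0.2796, 0.1782]), [np.float64(0.00047164857146900343), np.float64(0.00047164857146891464)]) R (array([0.5382, 0.1591, 0.1711]), [np.float64(0.008606232104553038), np.float64(0.008606232104553016)])
0.16 [0.5308 0.2933 0.16  ]
0.17 [0.53   0.2854 0.17  ]
0.18 [0.5293 0.2776 0.18  ]
0.16 [0.5352 0.176  0.16  ]
0.17 [0.5344 0.1693 0.17  ]
0.18 [0.5336 0.1625 0.18  ]
roof open FL,BL? [0.6324 0.2882 0.16  ] FR [0.6325 0.168  0.16  ]
roof open side FL [0.6306 0.2904 0.16  ] FR [0.6316 0.1738 0.16  ]
wide roof near FR [ 0.6122 -0.0833  0.16  ] BR [ 0.7339 -0.0793  0.16  ] wrist [ 0.6136 -0.0816  0.16  ] [0.6085 0.0977 0.16  ] [ 0.7363 -0.0781  0.16  ]
other [array([ 0.624 , -0.1819,  0.2   ]), array([ 0.6277, -0.3034,  0.2   ])] (array([ 0.6212, -0.1851,  0.2134]), [np.float64(0.0014777259220810704), np.float64(0.001477725922081112)])
```

Open bin: top mid at about (0.532, 0.221, 0.177), shut x ≈ 0.626, yaw about 2°. Wide bin: top mid at about (0.604, 0.008, 0.2). I move in front of the open panel with the fingers shut.

>>> {"name": "arm_command", "arguments": {
  "turn": [
    [0,0,0],
    [0,0,0],
    [0,0,0],
    [0,0,0],
    [0,0,0],
    [0,0,0],
    [0,0,0],
    [0,0,0],
    [0,0,0],
    [0,0,0],
    [0,0,0],
    [0,0,0]
  ],
  "offset": [
    [-0.3,0.3,0],
    [-0.7,0.65,0],
    [-0.7,0.65,0],
    [-0.7,0.65,0],
    [-0.7,0.65,0],
    [-0.7,0.65,0],
    [-0.7,0.65,0],
    [-0.7,0.65,0],
    [-0.7,0.65,0],
    [-0.7,0.65,0],
    [-0.7,0.65,0],
    [0,0,0]
  ],
  "fingers": [0,0,0,0,0,0,0,0,0,0,0,0]
}}

```text
t: 1.15
tool_pos: [0.4681, 0.2214, 0.2316]
tcp_rot: [[0.003, -1.0, -0.0], [-1.0, -0.003, 0.001], [-0.001, 0.0, -1.0]]
wrist_force: [0.5, -0.4, -1.2]
width: -0.0004
finger_force: 0.0
```

>>> {"name": "arm_command", "arguments": {
  "turn": [
    [0,0,0],
    [0,0,0],
    [0,0,0],
    [0,0,0],
    [0,0,0],
    [0,0,0],
    [0,0,0],
    [0,0,0],
    [0,0,0],
    [0,0,0]
  ],
  "offset": [
    [0,0,0.5],
    [0,0,0.7],
    [0,0,0.7],
    [0,0,0.6],
    [0,0,0],
    [0,-0.4,0],
    [0,-0.4,0],
    [0,-0.4,0],
    [0,-0.4,0],
    [0,0,0]
  ],
  "fingers": [0,0,0,0,0,0,0,0,0,0]
}}

```text
t: 1.98
tool_pos: [0.5218, 0.2192, 0.1567]
tcp_rot: [[-0.001, -1.0, 0.001], [-1.0, 0.001, 0.0], [-0.0, -0.001, -1.0]]
wrist_force: [-0.2, 0.2, 0.2]
width: -0.0001
finger_force: 0.0
```

Run:
```python
from h import *
import cv2
a=capture("scene");b=capture("side");print(observe()["tool_pos"],observe()["wrist_force"])
a=cv2.resize(a[130:430,340:540],(400,600),interpolation=cv2.INTER_CUBIC);b=cv2.resize(b[100:400,300:500],(400,600),interpolation=cv2.INTER_CUBIC)
cv2.imwrite("pics/c1.png",np.hstack([a,b])[:,:,::-1])
```

```text
[0.5198 0.2188 0.1562] [ 0.0421 -0.6024  0.3614]
```

View pics/c1.png

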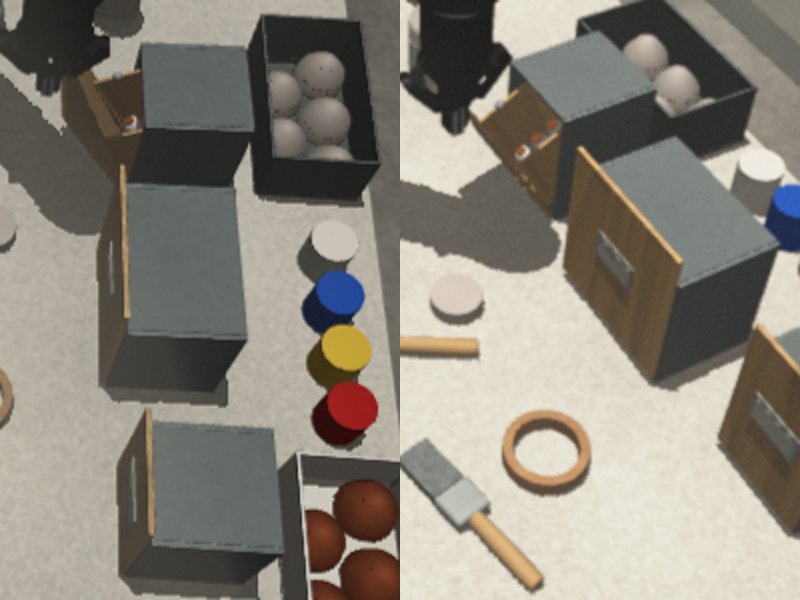

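The tool stands just before the open panel's top edge, and the wide bin's roof is now fully visible (crop corners (128,185) to (246,338)). I push the panel.

>>> {"name": "arm_command", "arguments": {
  "turn": [
    [0,0,0],
    [0,0,0],
    [0,0,0],
    [0,0,0],
    [0,0,0],
    [0,0,0],
    [0,0,0],
    [0,0,0],
    [0,0,0]
  ],
  "offset": [
    [0,-0.3,0],
    [0,-0.3,0],
    [0,-0.3,0],
    [0,-0.3,0],
    [0,-0.3,0],
    [0,-0.3,0],
    [0,-0.3,0],
    [0,-0.2,0],
    [0,0,0]
  ],
  "fingers": [0,0,0,0,0,0,0,0,0]
}}

```text
t: 2.83
tool_pos: [0.5917, 0.2197, 0.1597]
tcp_rot: [[0.001, -1.0, 0.006], [-1.0, -0.001, 0.002], [-0.002, -0.006, -1.0]]
wrist_force: [-1.5, -1.7, 15.8]
width: 0.0
finger_force: 8.6
```

>>> {"name": "arm_command", "arguments": {
  "turn": [
    [0,0,0],
    [0,0,0],
    [0,0,0],
    [0,0,0],
    [0,0,0],
    [0,0,0]
  ],
  "offset": [
    [0,-0.1,0],
    [0,-0.1,0],
    [0,-0.1,0],
    [0,-0.1,0],
    [0,-0.1,0],
    [0,0,0]
  ],
  "fingers": [0,0,0,0,0,0]
}}

```text
t: 3.33
tool_pos: [0.6081, 0.2203, 0.1612]
tcp_rot: [[0.002, -1.0, 0.01], [-1.0, -0.002, 0.003], [-0.003, -0.01, -1.0]]
wrist_force: [2.3, -2.0, 18.5]
width: -0.0002
finger_force: 9.4
```

Run:
```python
from h import *
import cv2
a=capture("scene");b=capture("side");print(observe()["tool_pos"],observe()["wrist_force"])
a=cv2.resize(a[130:280,350:480],(400,460),interpolation=cv2.INTER_CUBIC);b=cv2.resize(b[100:250,310:440],(400,460),interpolation=cv2.INTER_CUBIC)
cv2.imwrite("pics/c2.png",np.hstack([a,b])[:,:,::-1])
```

```text
[0.6081 0.2203 0.1613] [ 2.9816 -0.7206 18.3011]
```

View pics/c2.png

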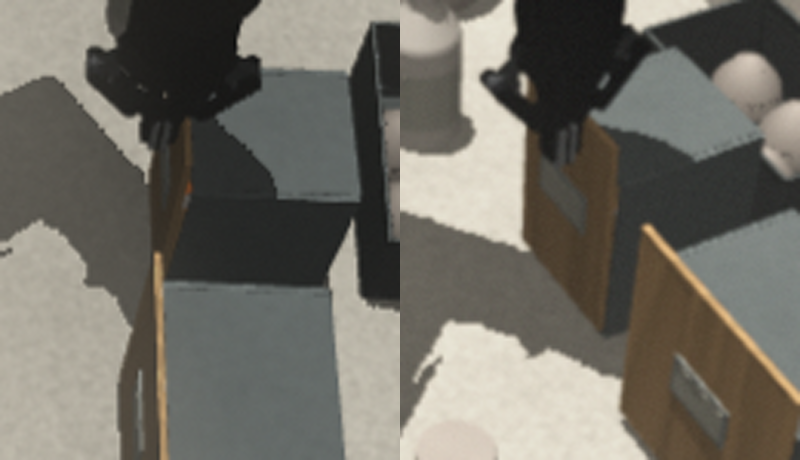

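The panel is almost shut. The finger linkage seems to rest on its rising top edge, so I raise the tool and push on.

>>> {"name": "arm_command", "arguments": {
  "turn": [
    [0,0,0],
    [0,0,0],
    [0,0,0],
    [0,0,0],
    [0,0,0]
  ],
  "offset": [
    [0,0.1,-0.3],
    [0,0.1,-0.4],
    [0,0,-0.1],
    [0,0,0],
    [0,0,0]
  ],
  "fingers": [0,0,0,0,0]
}}

```text
t: 3.85
tool_pos: [0.5969, 0.219, 0.1802]
tcp_rot: [[-0.0, -1.0, -0.0], [-1.0, 0.0, 0.0], [-0.0, 0.0, -1.0]]
wrist_force: [0.3, 0.7, -0.1]
width: 0.0002
finger_force: 0.0
```

>>> {"name": "arm_command", "arguments": {
  "turn": [
    [0,0,0],
    [0,0,0],
    [0,0,0],
    [0,0,0],
    [0,0,0],
    [0,0,0]
  ],
  "offset": [
    [0,-0.1,0],
    [0,-0.1,0],
    [0,-0.1,0],
    [0,-0.1,0],
    [0,0,0],
    [0,0,0]
  ],
  "fingers": [0,0,0,0,0,0]
}}

```text
t: 4.35
tool_pos: [0.6091, 0.2189, 0.1799]
tcp_rot: [[-0.0, -1.0, -0.0], [-1.0, 0.0, -0.0], [0.0, 0.0, -1.0]]
wrist_force: [0.6, -0.4, -0.7]
width: -0.0002
finger_force: 0.0
```

>>> {"name": "arm_command", "arguments": {
  "turn": [
    [0,0,0],
    [0,0,0],
    [0,0,0],
    [0,0,0]
  ],
  "offset": [
    [0,-0.1,0],
    [0,-0.1,0],
    [0,0,0],
    [0,0,0]
  ],
  "fingers": [0,0,0,0]
}}

```text
t: 4.68
tool_pos: [0.6128, 0.2188, 0.1801]
tcp_rot: [[0.0, -1.0, -0.004], [-1.0, -0.0, -0.001], [0.001, 0.004, -1.0]]
wrist_force: [-10.2, 1.5, 5.2]
width: 0.0002
finger_force: 5.2
```

>>> {"name": "arm_command", "arguments": {
  "turn": [
    [0,0,0],
    [0,0,0],
    [0,0,0],
    [0,0,0]
  ],
  "offset": [
    [0,-0.1,0],
    [0,-0.1,0],
    [0,0,0],
    [0,0,0]
  ],
  "fingers": [0,0,0,0]
}}

```text
t: 5.02
tool_pos: [0.6133, 0.2186, 0.18]
tcp_rot: [[0.001, -1.0, -0.013], [-1.0, -0.001, -0.002], [0.002, 0.013, -1.0]]
wrist_force: [-34.1, 3.7, 20.0]
width: -0.0004
finger_force: 17.6
```

It is firmly seated at 34 N. I back off, rise and move over the wide bin's roof.

>>> {"name": "arm_command", "arguments": {
  "turn": [
    [0,0,0],
    [0,0,0],
    [0,0,0],
    [0,0,0],
    [0,0,0],
    [0,0,0]
  ],
  "offset": [
    [0,0.4,0],
    [0,0.6,0],
    [0,0.3,-0.7],
    [0,0,-0.8],
    [0,0,-0.5],
    [0,0,0]
  ],
  "fingers": [0,0,0,0,0,0]
}}

```text
t: 5.52
tool_pos: [0.5837, 0.2198, 0.2448]
tcp_rot: [[0.001, -1.0, 0.006], [-1.0, -0.001, 0.003], [-0.003, -0.006, -1.0]]
wrist_force: [1.0, 0.4, 0.7]
width: 0.0001
finger_force: 0.0
```

>>> {"name": "arm_command", "arguments": {
  "turn": [
    [0,0,0],
    [0,0,0],
    [0,0,0],
    [0,0,0],
    [0,0,0],
    [0,0,0],
    [0,0,0],
    [0,0,0],
    [0,0,0],
    [0,0,0],
    [0,0,0]
  ],
  "offset": [
    [0.5,-0.2,0],
    [0.7,-0.2,0],
    [0.7,-0.2,0],
    [0.7,-0.2,0],
    [0.7,-0.3,0],
    [0.7,-0.3,0],
    [0.8,-0.3,0],
    [0.8,-0.3,0],
    [0.8,-0.2,0],
    [0.6,-0.2,0],
    [0,0,0]
  ],
  "fingers": [0,0,0,0,0,0,0,0,0,0,0]
}}

```text
t: 6.43
tool_pos: [0.6545, 0.0059, 0.2396]
tcp_rot: [[-0.003, -1.0, -0.001], [-1.0, 0.003, -0.001], [0.001, 0.001, -1.0]]
wrist_force: [-1.0, 0.3, 0.1]
width: 0.0001
finger_force: 0.0
```

Run:
```python
from h import *
import cv2
a=capture("scene");b=capture("side");print(observe()["tool_pos"],observe()["wrist_force"])
a=cv2.resize(a[130:280,350:480],(400,460),interpolation=cv2.INTER_CUBIC);b=cv2.resize(b[100:250,310:440],(400,460),interpolation=cv2.INTER_CUBIC)
cv2.imwrite("pics/c3.png",np.hstack([a,b])[:,:,::-1])
```

```text
[0.654  0.0083 0.2397] [ 0.6317  0.4078 -0.2445]
```

View pics/c3.png

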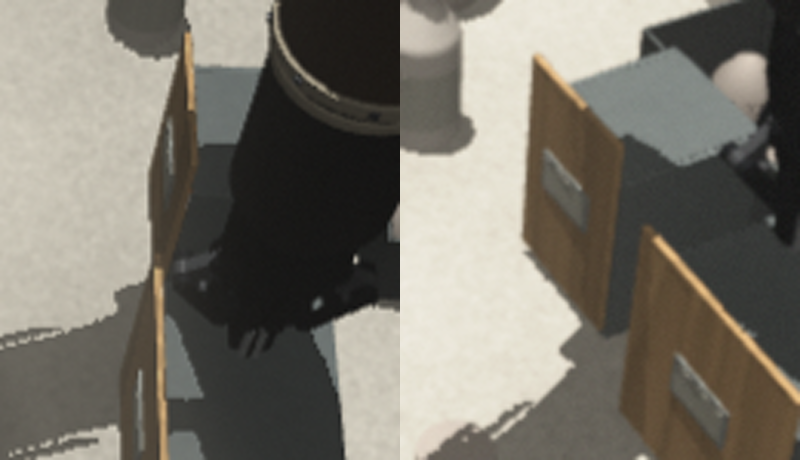

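The left bin's panel stands upright and flush with its frame, and the tool is above the wide bin's roof. I lower the fingers behind the wide panel and tip it.

Run:
```python
from h import *
for u,v in ((186,35),(193,108)): print(plane(ray("scene",350+u*.325,130+v*.326),.2))
print(tri(ray("scene",410.5,141.4),ray("side",310+538*.0+(538-400)*.325,100+55*.326)))
```

```text
[0.6246 0.2894 0.2   ]
[0.629  0.2218 0.2   ]
(array([0.6236, 0.2829, 0.2074]), [np.float64(0.0003815414883297554), np.float64(0.00038154148832982254)])
```

>>> {"name": "arm_command", "arguments": {
  "turn": [
    [0,0,0],
    [0,0,0],
    [0,0,0],
    [0,0,0],
    [0,0,0],
    [0,0,0],
    [0,0,0],
    [0,0,0],
    [0,0,0]
  ],
  "offset": [
    [0,0,0.5],
    [0,0,0.7],
    [0,0,0.6],
    [0,0,0.2],
    [0,0.2,0],
    [0,0.3,0],
    [0,0.3,0],
    [0,0.2,0],
    [0,0,0]
  ],
  "fingers": [0,0,0,0,0,0,0,0,0]
}}

```text
t: 7.28
tool_pos: [0.623, 0.0092, 0.1819]
tcp_rot: [[0.0, -1.0, 0.002], [-1.0, -0.0, 0.001], [-0.001, -0.002, -1.0]]
wrist_force: [-0.4, -1.1, 0.4]
width: 0.0001
finger_force: 0.0
```

>>> {"name": "arm_command", "arguments": {
  "turn": [
    [0,0,0],
    [0,0,0],
    [0,0,0],
    [0,0,0],
    [0,0,0],
    [0,0,0],
    [0,0,0],
    [0,0,0],
    [0,0,0]
  ],
  "offset": [
    [0,0.25,0],
    [0,0.25,0],
    [0,0.25,0],
    [0,0.25,0],
    [0,0.25,0.1],
    [0,0.25,0.1],
    [0,0.25,0.1],
    [0,0.25,0.2],
    [0,0,0]
  ],
  "fingers": [0,0,0,0,0,0,0,0,0]
}}

```text
t: 8.03
tool_pos: [0.5615, 0.0088, 0.164]
tcp_rot: [[-0.0, -1.0, -0.003], [-1.0, 0.0, -0.0], [0.0, 0.003, -1.0]]
wrist_force: [-0.7, -0.4, -0.6]
width: -0.0
finger_force: 0.0
```

>>> {"name": "arm_command", "arguments": {
  "turn": [
    [0,0,0],
    [0,0,0],
    [0,0,0],
    [0,0,0],
    [0,0,0],
    [0,0,0],
    [0,0,0]
  ],
  "offset": [
    [0,0.2,0.2],
    [0,0.2,0.2],
    [0,0.2,0.2],
    [0,0.2,0.1],
    [0,0.2,0],
    [0,0.2,0],
    [0,0,0]
  ],
  "fingers": [0,0,0,0,0,0,0]
}}

```text
t: 8.62
tool_pos: [0.5267, 0.0089, 0.1444]
tcp_rot: [[-0.0, -1.0, -0.001], [-1.0, 0.0, 0.0], [-0.0, 0.001, -1.0]]
wrist_force: [-0.0, 0.7, 0.2]
width: 0.0001
finger_force: 0.0
```

>>> {"name": "arm_command", "arguments": {
  "turn": [
    [0,0,0],
    [0,0,0],
    [0,0,0],
    [0,0,0]
  ],
  "offset": [
    [0,0.15,0],
    [0,0.15,0],
    [0,0.15,0],
    [0,0,0]
  ],
  "fingers": [0,0,0,0]
}}

```text
t: 8.95
tool_pos: [0.5136, 0.0089, 0.1444]
tcp_rot: [[-0.0, -1.0, -0.0], [-1.0, 0.0, 0.0], [-0.0, 0.0, -1.0]]
wrist_force: [0.3, -0.3, -0.4]
width: -0.0001
finger_force: 0.0
```

Run:
```python
from h import *
import cv2
a=capture("scene");b=capture("side");print(observe()["tool_pos"],observe()["wrist_force"])
a=cv2.resize(a[130:430,340:540],(400,600),interpolation=cv2.INTER_CUBIC);b=cv2.resize(b[100:400,300:500],(400,600),interpolation=cv2.INTER_CUBIC)
cv2.imwrite("pics/c4.png",np.hstack([a,b])[:,:,::-1])
```

```text
[0.5143 0.009  0.1445] [ 0.8431 -0.7085  0.1811]
```

View pics/c4.png

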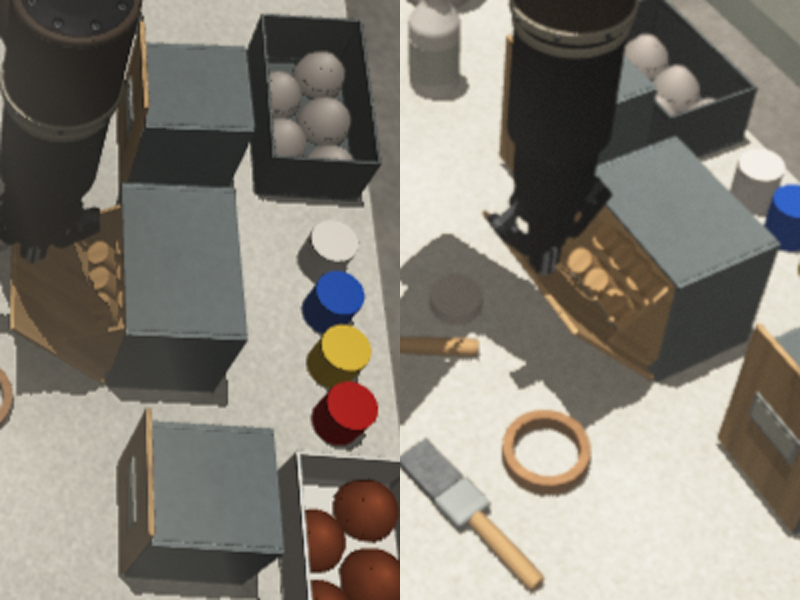

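The wide bin is tipped well forward with its dowels visible, and the other two are upright. I nudge it to the stop.

>>> {"name": "arm_command", "arguments": {
  "turn": [
    [0,0,0],
    [0,0,0],
    [0,0,0],
    [0,0,0]
  ],
  "offset": [
    [0,0.15,0],
    [0,0.15,0],
    [0,0,0],
    [0,0,0]
  ],
  "fingers": [0,0,0,0]
}}

```text
t: 9.38
tool_pos: [0.5051, 0.0089, 0.1443]
tcp_rot: [[0.0, -1.0, -0.0], [-1.0, -0.0, -0.0], [0.0, 0.0, -1.0]]
wrist_force: [-0.4, -0.8, 1.1]
width: 0.0003
finger_force: 0.0
```

Run:
```python
from h import *
for z in (.15,.157,.165): print(plane(ray("scene",346,294),z))
```

```text
[ 0.4946 -0.082   0.15  ]
[ 0.4943 -0.0849  0.157 ]
[ 0.494  -0.0883  0.165 ]
```

>>> {"name": "arm_command", "arguments": {
  "turn": [
    [0,0,0],
    [0,0,0],
    [0,0,0],
    [0,0,0]
  ],
  "offset": [
    [0,0.1,0],
    [0,0.1,0],
    [0,0,0],
    [0,0,0]
  ],
  "fingers": [0,0,0,0]
}}

```text
t: 9.72
tool_pos: [0.5016, 0.0095, 0.1455]
tcp_rot: [[0.001, -1.0, 0.005], [-1.0, -0.001, 0.001], [-0.001, -0.005, -1.0]]
wrist_force: [4.9, 0.3, 1.1]
width: 0.0001
finger_force: 2.3
```

At the stop. I withdraw.

>>> {"name": "arm_command", "arguments": {
  "turn": [
    [0,0,0],
    [0,0,0],
    [0,0,0],
    [0,0,0],
    [0,0,0],
    [0,0,0],
    [0,0,0],
    [0,0,0]
  ],
  "offset": [
    [0,-0.3,0],
    [0,-0.3,0],
    [0,0,-0.5],
    [0,0,-0.8],
    [0,0,-0.8],
    [0,0,-0.8],
    [0,0,-0.6],
    [0,0,0]
  ],
  "fingers": [0,0,0,0,0,0,0,0]
}}

```text
t: 10.38
tool_pos: [0.5197, 0.0091, 0.2531]
tcp_rot: [[0.0, -1.0, 0.005], [-1.0, -0.0, 0.001], [-0.001, -0.005, -1.0]]
wrist_force: [0.1, -0.4, 0.3]
width: 0.0003
finger_force: 0.0
```

Run:
```python
from h import *
import cv2
a=capture("scene");b=capture("side");print(observe()["tool_pos"],observe()["wrist_force"])
a=cv2.resize(a[130:430,340:540],(400,600),interpolation=cv2.INTER_CUBIC);b=cv2.resize(b[100:400,300:500],(400,600),interpolation=cv2.INTER_CUBIC)
cv2.imwrite("pics/c5.png",np.hstack([a,b])[:,:,::-1])
```

```text
[0.5179 0.0091 0.2494] [-0.2087  0.0303 -1.7397]
```

View pics/c5.png

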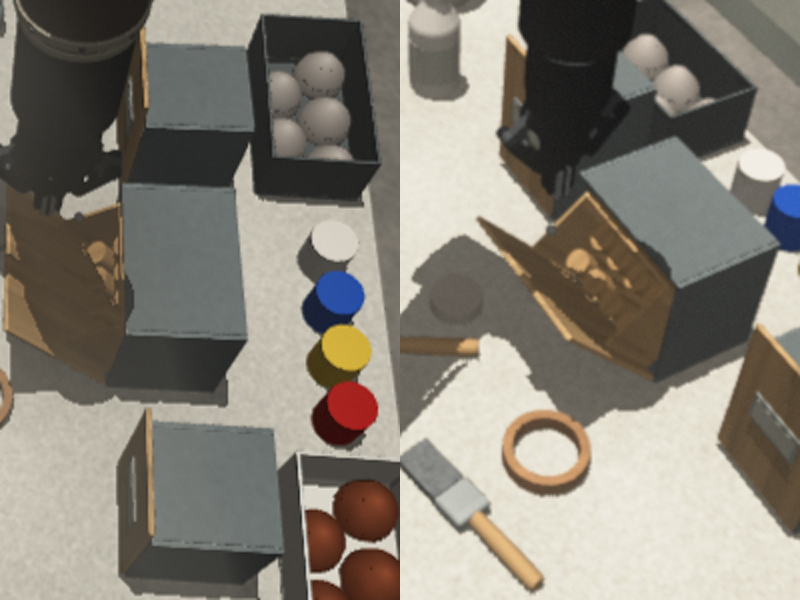

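The wide bin stays at its stop, the left and right bins are upright, and the tool is clear. I hand in.

```bash
python3 -c "
from rig import *
print(close_job())"
```

```text
the job is handed in; nothing more can be done
None
```

I pushed the open bin shut, tipped the wide bin forward to its stop and left it open, kept the third bin shut, and handed the job in at about 10.5 s; it returned no verdict.

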